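# Close the garlic keeper's nested lids, then hold up the outer lid alone

## Robot

A 7-joint arm with a two-finger parallel gripper is mounted at the origin on the work surface. World frame = base frame: x ahead of the robot, y to its left, z up, the work surface at z = 0. Lengths are in mm, angles in degrees, forces in N, time in s.
With the tool pointing down it reaches from about 400 to 850 mm from the base axis. Payload 10.4 kg.
Tool frame: the origin (TCP) lies on the centre line of the jaws, within the pads' length; the fingertips stand env.tcp_to_tips ahead of it and the grasp point (between the pads) lies 3 mm ahead of it (env.tcp_to_tips is the distance from the TCP to the fingertips, in mm); z points along the fingers, y is the line along which they close (so a half turn about z gives the same grasp; the last joint's range is limited). The gripper opens to 85 mm and grips with 20 to 120 N. Pads are 22 mm wide; open, the fingers measure 114 mm over their backs; the gripper's body (76 mm by 85 mm) begins 54 mm behind the grasp point. The pads swing forward as they close: fully open they stand 13 mm farther back than shut.
Start: joints at [63.965, 19.034, -3.707, 83.658, 1.238, 77.344, -5.071], TCP at [261.588, -567.644, 253.338] pointing down, gripper open.
Joint ranges: [-148.97, 148.97], [-28.65, 121.19], [-84.17, 76.75], [9.2, 138.47], [-72.65, 252.65], [3.7, 117.97], [-149.18, 149.18]. Speed limits (degrees/s): [127.2, 127.2, 159.86, 159.86, 180, 180, 180].

## Interface

Orientations are given as a 3x3 rotation matrix whose columns are the frame's x, y, z axes.
In Python, from station import env gives the robot as it stands.
- The arm moves only by the tool jog_arm, never from a script. Its argument "plan" is one flat list of numbers, 7 for each row, row after row: the shift along the tool's x, y, z scaled (see below), then the turn, a rotation vector about the tool's x, y, z scaled (see below), then the opening, from -1 (shut) to 1 (fully open). A call has 1 to 10 rows; each row shifts and turns the commanded pose from where the row before left it, along the tool's axes as they then stand; what a row does not reach is not made up. The controller multiplies each number of a shift by 0.02 m and each number of a turn by 4 degrees. A row lasts 1/10 s, in which the tool goes at most 50 mm and 8.59 degrees, less where a joint would pass 70% of its speed; a pose out of reach is approached as far as the arm can. A call with a number of a shift or a turn outside -1 to 1 is refused whole. A call with a gripper value outside its range is refused whole. The fingers move at their own pace and stop on an object; "grip_force" is the grip in N (left out, the last holds). Time passes only in rows, so rows that do not move let the fingers close. It gives the time, the measured TCP pose, the force, the opening and the grip force at its end, in the units of the state.
- env.read_state(): the state, without advancing time (a new reading comes with each control period).
- env.read_camera(name): name is "scene" or "top"; returns a dict with "image" (400x640x3 uint8, blue, green, red), "z_map" (400x640 float32, mm along the optical axis (not along the pixel's ray), 0 where there is no reading), "K" (3x3 intrinsics, pixels), "R" (3x3) and "t" (3): a world point X has camera coordinates R X + t. Camera axes: x right, y down, z forward; pixel columns grow to the right and rows downward; lengths in mm; the calibration is good to about 2 mm. A picture is of the moment at which its call begins.
- env.sign_off(): hands the job in; it is judged then, once.
The state is a dict: "clock": time; "joints": joint angles; "joint_velocities": joint speeds; "joint_efforts": joint torques, N m; "position": TCP position; "tool_rot": TCP orientation; "wrist_force": force on the tool from outside, world axes, zero at the start; "ft_torque": the same for the moment, N m; "finger_gap": finger opening in mm; "grasp_force": force on a finger pad.
Only numpy, scipy, OpenCV 4.12 (cv2) and the standard library are available. Lean on these libraries where they do the work, as an engineer would, in place of code of your own. Each camera call takes 0.05 s, during which the arm holds its last target. There are 200 camera calls.

## Task

First turn the vent dial of the garlic keeper to its three-dot mark so that the garlic can breathe, then bring the two open lids down together, outer lid over inner lid and without letting them slam, until the inner lid snaps home and both are shut. Then raise the outer lid alone to about half open (45 degrees), leaving the inner lid snapped shut, and finish while holding the outer lid up there with the gripper so that the ceramic spoon can be laid in the inner lid's tray; leave everything else on the board where it is.

Things in the scene. Friction and masses are not known exactly. Their poses are not given: they have to be found in the camera images.
- tub: Garlic keeper: white plastic tub, fixed, 250 mm (its x) by 150 (y) by 95 mm high, walls 4 mm. Origin: centre of its underside, on the wooden board. Two lids cover the bay from x = -125 to +45 mm; from there to x = +125 is a flat shoulder at z = 95 mm, level with the rim, with the vent dial. Both lids hinge on a line along x at y = +78, z = 97 mm and open upward and back towards +y.
- vent_dial (a joint): Angle of the vent dial (rad): grows clockwise seen from above. It clicks into four marks 40 degrees apart: 0 = one dot, 0.698 = two dots, 1.396 = three dots, 2.094 = four dots; stops lie just outside the first and last. A click takes up to about 0.1 N m; let go, the dial pulls itself into the nearer mark.
- dial_grip (a point): Grip point of the vent dial on its upright axis, at tub x = 85, y = 0, z = 120 mm. Grey disc 48 mm across with an upright bar on top, 44 mm long, 12 thick, 24 tall; bar top 10 mm above this point, disc face 14 mm below. The bar runs along this point's x, its pointer (dark ridge) at +x. At joint 0 the pointer is 60 degrees counterclockwise of the tub's x axis. Marks: small dark dots on the collar.
- outer_angle (a joint): Opening angle of the outer lid (rad): 0 = shut on the rim, 1.57 = upright, stop at 2.0, where it leans back open at the start. Loose hinge: below upright the lid falls shut if let go. Grey plastic shell 172 by 156 by 24 mm, about 160 g with its pull. Pressed fully shut, it presses the inner lid home through a rib under its front edge.
- outer_lid: The outer lid as a body. Origin on the hinge line of both lids, midway along the lids (tub x = -40, y = +78, z = +97 mm). Its axes turn with it: x along the hinge, -y from the hinge towards the lid's front edge, z out of the lid's top face.
- pull (a point): Pull in the middle of the outer lid's front edge: grey tongue, 36 mm wide and 10 mm thick, ending in a round bar 15 mm thick and 44 mm long, parallel to the hinge. This point: the bar's centre, 27 mm out from the lid's edge, 187 mm from the hinge line (along its own -y) and 10 mm above it (its z). Gripped by its two ends, the bar can turn between the fingers as the lid swings. Axes as outer_lid.
- inner_lid (a joint): Opening angle of the inner lid (rad): 0 = snapped shut on the rim; same sense as the outer lid. It lies nested under the outer lid: a light spring in its hinge keeps it against that lid, and it follows that lid up unless snapped shut. Lowered gently, both rest on its catch about 0.07 open; pressing down with 4 to 12 N at the front edge snaps it home, and it then stays shut by itself.
- inner_middle (a point): Middle of the upper face of the inner lid, a white tray lid of 156 mm by 142 mm with an 8 mm rim; 77 mm from the hinge line. z out of the top face, x along the hinge.
- mortar: Bystander: grey granite mortar, 156 mm across and 112 mm high, with its pestle standing in it (top at about 185 mm). Origin: centre of its underside.
- bowl: Bystander: steel bowl, 170 mm across, 62 mm high. Origin: centre of its underside.
- spoon: Bystander: white ceramic soup spoon, bowl 56 mm across, handle rising to 45 mm high along its -x to 104 mm from the origin, in front (-y) of the tub. Origin: under the middle of its bowl.
- saucer: Bystander: white ceramic saucer, 96 mm across, 16 mm high, behind (+y) the tub. Origin: centre of its underside.
- garlic: Bystander: loose garlic bulb, 50 mm across, 52 mm high, behind (+y) the tub. Origin: centre of its underside.
- jar: Bystander: glass jar with steel cap, 56 mm across, 85 mm high, beyond the dial end of the tub. Origin: centre of its underside.
- spatula: Bystander: wooden spatula, 250 mm long, lying on the left of the board. Origin: middle of its underside.

How it is judged (in metres and radians):
On the way, in this order (a step that is already met when the one before it is completed fails the run):
1. the vent dial is clicked in at the three-dot mark (value of joint vent_dial between 1.2 and 1.6 rad), for 0.2 s.
2. the two lids come down together, nested (value of joint inner_lid between 0.3 and 1.2 rad and angle between the z axis of outer_lid and the z axis of inner_middle, either way round below 0.15 rad), for 0.05 s.
3. both lids are shut, the inner one snapped home (value of joint inner_lid below 0.03 rad and value of joint outer_angle below 0.05 rad), for 0.1 s.
At the end, for the whole second after the job is handed in: The outer lid is held up between 29 and 63 degrees open by the fingers, which still press on it; the inner lid is snapped shut (within 1.7 degrees); the vent dial stands at the three-dot mark (within 11 degrees) (all of step 1 and value of joint outer_angle between 0.5 and 1.1 rad and value of joint inner_lid below 0.03 rad and contact force between the fingers and outer_lid above 0.5 N); the arm keeps its last pose, push and grip.
It fails at once if a lid slams (faster than 5 rad/s downwards) (velocity of joint any of outer_angle, inner_lid below -5 rad/s).
It fails at once if a thing on the board is moved more than 25 mm (distance of any of mortar, bowl, spoon, saucer, garlic, jar, spatula from where it was at the start of the episode above 0.025 m).
It also fails if it takes over 64 s, if anything falls off the work surface, if the arm or the gripper's body presses on something with over 40 N, if the wrist force passes 120 N, or if a joint passes its speed limit or range.

## Working session

There is one attempt and no reset: what is moved stays moved. The work goes in short steps, Python scripts to look and compute and a tool call to move; the robot and the scene stay as the last step left them, time stands still between calls to the robot, and variables do not carry over. Pictures are saved under pics/ and viewed, at most 10 in all, crops included, and the job is handed in when it is done.

Besides the shell and the picture viewer there is one more tool, called after "Request:" in YAML: its name, and indented under it one key for each argument. jog_arm: Moves the arm, as the interface text tells. Its arguments: {"type":"object","properties":{"plan":{"type":"array"},"grip_force":{"type":"number"}},"required":["plan"]}

```bash
ls; mkdir -p pics; python3 - <<'E'
from station import env
import cv2,numpy as np
for n in("scene","top"):
    c=env.read_camera(n); cv2.imwrite(f"pics/{n}0.png",c["image"]); np.savez(f"{n}0.npz",**c)
    print(n,c["K"].tolist(),c["R"].round(4).tolist(),c["t"].round(1).tolist())
s=env.read_state()
print({k:np.round(v,3).tolist() for k,v in s.items()}, env.tcp_to_tips)
E
```

```text
pics
scene [[439.1357877076116, 0.0, 320.7385448614423], [0.0, 439.1357877076116, 202.98002337742253], [0.0, 0.0, 1.0]] [[-0.7263, 0.6873, -0.0119], [0.4634, 0.4768, -0.7469], [-0.5077, -0.548, -0.6648]] [413.2, -193.9, 1476.6]
top [[425.7160358911909, 0.0, 317.5834480956568], [0.0, 425.7160358911909, 198.3756462889091], [0.0, 0.0, 1.0]] [[-0.0237, -0.9997, 0.0001], [-0.9888, 0.0234, -0.1476], [0.1475, -0.0036, -0.9891]] [40.9, 585.9, 1240.5]
{'clock': 0.1, 'joints': [63.965, 19.069, -3.707, 83.701, 1.237, 77.341, -5.07], 'joint_velocities': [0.086, -0.04, 0.129, -0.186, -0.073, 0.008, -0.049], 'joint_efforts': [0.002, -62.675, 0.05, -39.243, 0.016, 0.007, -0.0], 'position': [261.443, -567.364, 252.591], 'tool_rot': [[0.908, 0.419, -0.001], [0.419, -0.908, 0.001], [-0.0, -0.001, -1.0]], 'wrist_force': [-0.205, 0.218, 0.088], 'ft_torque': [-0.001, 0.077, 0.062], 'grasp_force': 0.0, 'finger_gap': 85.418} 22.0
```

View pics/scene0.png

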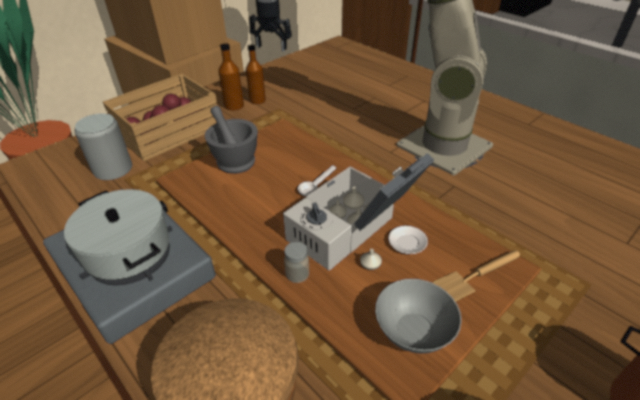

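View pics/top0.png

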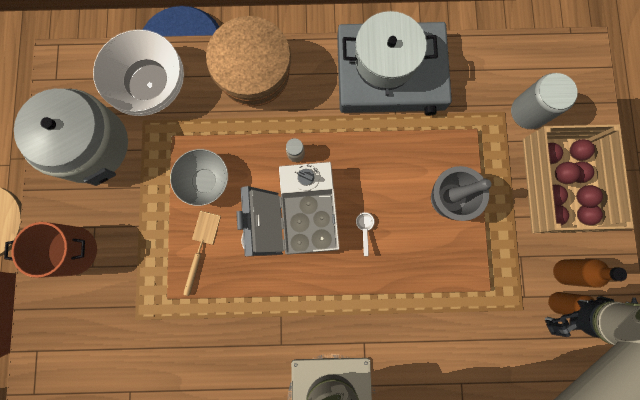

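```bash
cat > h.py <<'E'
import numpy as np,cv2
def cloud(c):
    z=c["z_map"].astype(float); v,u=np.mgrid[:400,:640]
    p=np.linalg.inv(c["K"])@np.stack([u.ravel(),v.ravel(),np.ones(u.size)]); p*=z.ravel()
    return ((c["R"].T@(p-np.asarray(c["t"]).reshape(3,1))).T).reshape(400,640,3)
E
python3 - <<'E'
from h import *
c=np.load("top0.npz"); P=cloud(c); im=c["image"]
print("board",P[210,400],P[280,300])
for uv in[(288,185),(320,168),(306,176),(335,220),(307,250),(243,222),(262,190),(262,250)]: print(uv,P[uv[1],uv[0]].round(1))
s=P[140:275,225:350].reshape(-1,3)
b=np.median(P[200:220,385:415,2]);print(b)
m=(abs(s[:,2]-b-95)<6)
q=s[m][:,:2].astype(np.float32);print(m.sum(),cv2.minAreaRect(q),q.min(0),q.max(0),np.median(s[m][:,2]))
cv2.imwrite("pics/crop.png",cv2.resize(im[135:265,225:350],None,fx=4.6,fy=4.6,interpolation=cv2.INTER_CUBIC))
# mask image
M=np.zeros((135,125),np.uint8);M.ravel()[m]=255
cv2.imwrite("pics/mask.png",cv2.resize(M,None,fx=4.4,fy=4.4,interpolation=0))
E
```

```text
board [ 547.1909623  -222.47594286   29.3541508 ] [345.43351296  84.82219267  29.77419492]
(288, 185) [615.5 110.5 121.4]
(320, 168) [661.2  18.4 128.2]
(306, 176) [632.7  57.9 159. ]
(335, 220) [512.  -20.  126.4]
(307, 250) [433.1  62.2  33.2]
(243, 222) [496.9 209.6 286.5]
(262, 190) [587.1 172.8 212.4]
(262, 250) [430.2 170.6 234.8]
28.81044060265002
1507 ((583.3571166992188, 53.41984558105469), (171.3935089111328, 324.4718017578125), 87.6499252319336) [423.41852  -26.543146] [747.7639  145.60617] 124.454822056282
```

View pics/crop.png

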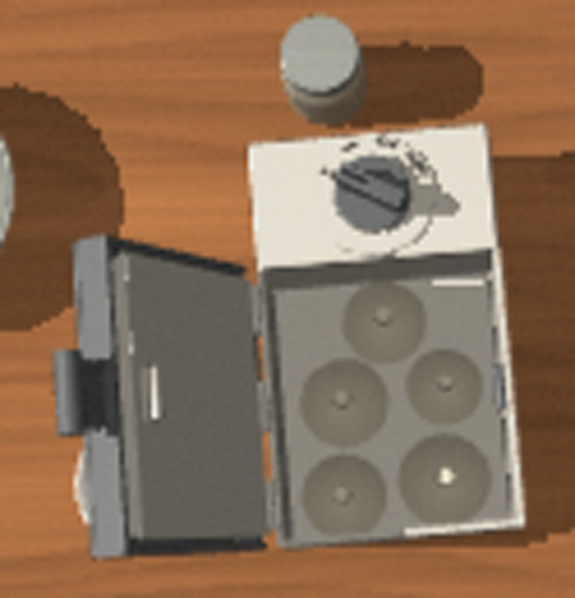

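View pics/mask.png

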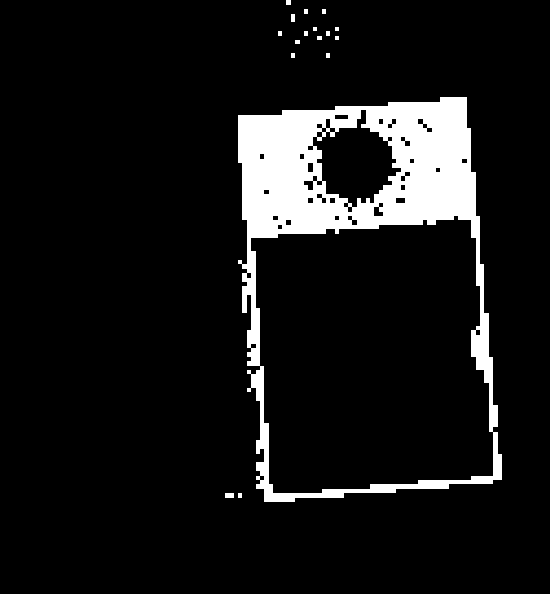

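```bash
python3 - <<'E'
from h import *
from scipy.optimize import least_squares
c=np.load("top0.npz"); P=cloud(c)
s=P[150:275,225:350].reshape(-1,3); b=29.0
q=s[(abs(s[:,2]-b-95)<5)&(s[:,0]<685)&(s[:,0]>435)]
q=q[:,:2].astype(np.float32)
print(cv2.minAreaRect(q))
# outline fit: move yaw a from 2..7, use robust extents
for a in np.arange(2,7.1,.5):
    r=np.radians(a);x=q@[np.cos(r),np.sin(r)];y=q@[-np.sin(r),np.cos(r)]
    print(a,[np.percentile(x,p).round(1) for p in(.3,1,99.7)],[np.percentile(y,p).round(1) for p in(.5,1,99,99.5)],
     (np.ptp(x)*np.ptp(y)/1e3).round(2))
d=s[(s[:,2]>b+100)&(s[:,2]<b+112)&(s[:,0]>590)&(s[:,1]<90)]; print("disc",d.mean(0),(d.min(0)+d.max(0))/2,np.ptp(d,0))
d=s[(s[:,2]>b+120)&(s[:,2]<b+140)&(s[:,0]>590)&(s[:,1]<90)]; print("bar",d.mean(0),cv2.minAreaRect(d[:,:2].astype(np.float32)),len(d))
s=P[205:235,228:243].reshape(-1,3);print("pull",s[(s[:,2]>b+240)].mean(0),s[:,2].max())
E
```

```text
((554.2847290039062, 57.26292419433594), (245.07925415039062, 154.19381713867188), 3.6332383155822754)
2.0 [np.float64(441.1), np.float64(446.8), np.float64(678.5)] [np.float64(-41.1), np.float64(-40.2), np.float64(112.7), np.float64(113.3)] 38.27
2.5 [np.float64(440.8), np.float64(446.7), np.float64(678.2)] [np.float64(-45.1), np.float64(-44.5), np.float64(107.6), np.float64(108.2)] 38.08
3.0 [np.float64(440.3), np.float64(446.7), np.float64(678.3)] [np.float64(-49.2), np.float64(-48.9), np.float64(102.6), np.float64(103.4)] 37.88
3.5 [np.float64(439.9), np.float64(447.3), np.float64(678.6)] [np.float64(-53.6), np.float64(-53.3), np.float64(98.0), np.float64(98.9)] 37.79
4.0 [np.float64(439.4), np.float64(447.8), np.float64(679.0)] [np.float64(-58.5), np.float64(-58.1), np.float64(93.5), np.float64(94.3)] 38.01
4.5 [np.float64(438.9), np.float64(448.3), np.float64(679.4)] [np.float64(-63.9), np.float64(-63.5), np.float64(88.9), np.float64(89.6)] 38.57
5.0 [np.float64(438.4), np.float64(449.1), np.float64(679.8)] [np.float64(-69.4), np.float64(-68.9), np.float64(84.5), np.float64(84.
[... 217 characters left out ...]
.float64(-80.8), np.float64(-79.8), np.float64(75.1), np.float64(76.1)] 40.48
6.5 [np.float64(436.5), np.float64(449.3), np.float64(681.1)] [np.float64(-86.4), np.float64(-85.4), np.float64(70.8), np.float64(71.5)] 41.12
7.0 [np.float64(435.8), np.float64(449.7), np.float64(681.5)] [np.float64(-92.0), np.float64(-91.0), np.float64(66.2), np.float64(67.0)] 41.81
disc [635.60891007  57.67793968 133.20646189] [635.51705939  39.99839734 134.81380071] [74.3300175  99.912858   11.59283766]
bar [635.71057035  60.73245618 158.46270242] ((636.2286987304688, 60.19073486328125), (43.375701904296875, 12.81371021270752), 63.368896484375) 74
pull [497.7316664  210.03159284 331.53316768] 1313.4208622687443
```

Request:
jog_arm:
  plan: [0.97,-0.66,-0.3,0,0,0,1,0.97,-0.66,-0.3,0,0,0,1,0.97,-0.66,-0.3,0,0,0,1,0.97,-0.66,-0.3,0,0,0,1,0.97,-0.66,-0.3,0,0,0,1,0.97,-0.66,-0.3,0,0,0,1,0.97,-0.66,-0.3,0,0,0,1,0.97,-0.66,-0.3,0,0,0,1,0.97,-0.66,0,0,0,0,1,0.97,-0.66,0,0,0,0,1]

```text
clock: 1.1
position: [382.9, -365.6, 301.2]
tool_rot: [[0.908, 0.418, -0.0], [0.418, -0.908, 0.0], [-0.0, -0.0, -1.0]]
wrist_force: [0.0, -0.6, -0.4]
finger_gap: 85.8
grasp_force: 0.0
```

Request:
jog_arm:
  plan: [0.97,-0.66,0,0,0,0,1,0.97,-0.66,0,0,0,0,1,0.97,-0.66,0,0,0,0,1,0.97,-0.66,0,0,0,0,1,0.97,-0.66,0,0,0,0,1,0.97,-0.66,0,0,0,0,1,0.97,-0.66,0,0,0,0,1,0.97,-0.66,0,0,0,0,1,0.97,-0.66,0,0,0,0,1,0.97,-0.66,0,0,0,0,1]

```text
clock: 2.1
position: [503.7, -164.6, 301.0]
tool_rot: [[0.908, 0.418, -0.001], [0.418, -0.908, 0.0], [-0.0, -0.0, -1.0]]
wrist_force: [0.8, -1.6, 0.2]
finger_gap: 85.3
grasp_force: 0.0
```

```bash
cat >> h.py <<'E'
YAW=np.radians(3.5); O=np.array([552.0,55.5,29.0])
RT=np.array([[np.cos(YAW),-np.sin(YAW),0],[np.sin(YAW),np.cos(YAW),0],[0,0,1]])
def pull(th): # world
    return O+RT@np.array([-40,78-187*np.cos(th)+10*np.sin(th),97+187*np.sin(th)+10*np.cos(th)])
def go(st,target,xang=None):
    """units in tool frame to target (translation), and turn about tool z to bring tool x to heading xang"""
    R=np.array(st["tool_rot"]);p=np.array(st["position"])
    d=R.T@(np.array(target)-p)/20; h=np.degrees(np.arctan2(R[1,0],R[0,0]))
    print("pos",p.round(1),"head",h.round(1),"zaxis",R[:,2].round(3),"units",d.round(2), None if xang is None else ("turn",round(-(xang-h)/4,2)),
      "F",np.round(st["wrist_force"],1),"gap",round(st["finger_gap"],1),"grip",st["grasp_force"],"t",st["clock"])
E
python3 - <<'E'
from h import *
from station import env
go(env.read_state(),(636.2,60.2,300),63.4)
print(pull(2.0))
c=np.load("top0.npz");K,R,t=c["K"],c["R"],c["t"]
for uv in[(239.8,220.2)]:
    d=R.T@np.linalg.inv(K)@[*uv,1]; C=-R.T@t; print(C+d*(297-C[2])/d[2])
P=cloud(c)
for v in(212,216,220,224,228): print(P[v,234:248,:][:, [0,1,2]].round(0)[:, :].tolist()[::3])
E
```

```text
pos [ 503.7 -164.6  301. ] head 24.7 zaxis [-0.001  0.    -1.   ] units [10.72 -7.44  0.05] ('turn', np.float64(-9.67)) F [ 0.8 -1.6  0.2] gap 85.3 grip 0.0 t 2.1
[502.0069449  217.66289619 291.87715045]
[500.43074442 215.4432428  297.        ]
[[553.0, 281.0, 32.0], [520.0, 222.0, 297.0], [520.0, 215.0, 300.0], [524.0, 214.0, 264.0], [523.0, 205.0, 268.0]]
[[541.0, 282.0, 27.0], [511.0, 222.0, 297.0], [510.0, 215.0, 298.0], [512.0, 210.0, 285.0], [513.0, 204.0, 274.0]]
[[529.0, 282.0, 28.0], [501.0, 222.0, 297.0], [501.0, 215.0, 298.0], [502.0, 209.0, 289.0], [502.0, 203.0, 280.0]]
[[397.0, 32.0, 1313.0], [492.0, 222.0, 296.0], [491.0, 215.0, 299.0], [492.0, 209.0, 289.0], [493.0, 204.0, 275.0]]
[[505.0, 282.0, 26.0], [482.0, 222.0, 297.0], [482.0, 215.0, 298.0], [482.0, 209.0, 291.0], [484.0, 206.0, 265.0]]
```

Request:
jog_arm:
  plan: [0.97,-0.67,0,0,0,0,1,0.97,-0.67,0,0,0,0,1,0.97,-0.67,0,0,0,0,1,0.97,-0.67,0,0,0,0,1,0.97,-0.67,0,0,0,0,1,0.97,-0.67,0,0,0,0,1,0.97,-0.67,0,0,0,0,1,0.97,-0.67,0,0,0,0,1,0.97,-0.67,0,0,0,0,1,0.97,-0.67,0,0,0,0,1]

```text
clock: 3.1
position: [623.9, 38.1, 300.9]
tool_rot: [[0.908, 0.418, -0.001], [0.418, -0.908, -0.0], [-0.001, -0.0, -1.0]]
wrist_force: [0.7, -0.9, 0.2]
finger_gap: 85.5
grasp_force: 0.0
```

Request:
jog_arm:
  plan: [0.5,-0.35,0,0,0,0,1,0.3,-0.25,0,0,0,0,1,0,0,0,0,0,-1,1,0,0,0,0,0,-1,1,0,0,0,0,0,-1,1,0,0,0,0,0,-1,1,0,0,0,0,0,-1,1,0,0,0,0,0,-1,1,0,0,0,0,0,-1,1,0,0,0,0,0,-1,1]

```text
clock: 4.1
position: [633.0, 53.9, 301.3]
tool_rot: [[0.547, 0.837, -0.0], [0.837, -0.547, -0.001], [-0.001, 0.0, -1.0]]
wrist_force: [0.7, -0.4, -0.0]
finger_gap: 85.5
grasp_force: 0.0
```

Request:
jog_arm:
  plan: [0,0,0,0,0,-0.8,1,0,0,0,0,0,-0.8,1,0,0,0,0,0,0,1]

```text
clock: 4.4
position: [633.0, 53.9, 301.3]
tool_rot: [[0.452, 0.892, -0.0], [0.892, -0.452, -0.001], [-0.001, 0.0, -1.0]]
wrist_force: [0.3, -0.3, -0.3]
finger_gap: 85.6
grasp_force: 0.0
```

```bash
python3 - <<'E'
from h import *
from station import env
go(env.read_state(),(636.2,60.2,161),63.4)
E
```

```text
pos [633.   53.9 301.3] head 63.1 zaxis [-0.    -0.001 -1.   ] units [0.36 0.   7.01] ('turn', np.float64(-0.07)) F [ 0.3 -0.3 -0.3] gap 85.6 grip 0.0 t 4.4
```

Request:
jog_arm:
  plan: [0.36,0,1,0,0,0,1,0,0,1,0,0,0,1,0,0,1,0,0,0,1,0,0,1,0,0,0,1,0,0,1,0,0,0,1,0,0,1,0,0,0,1,0,0,0.5,0,0,0,0.4,0,0,0.4,0,0,0,0.0,0,0,0,0,0,0,-0.4,0,0,0,0,0,0,-0.5]
  grip_force: 40

```text
clock: 5.4
position: [636.7, 61.4, 164.1]
tool_rot: [[0.452, 0.892, 0.001], [0.892, -0.452, 0.0], [0.0, 0.001, -1.0]]
wrist_force: [-0.0, 0.8, -0.2]
finger_gap: 28.2
grasp_force: 0.0
```

Request:
jog_arm:
  plan: [0,0,0,0,0,0,-1,0,0,0,0,0,0,-1,0,0,0,0,0,0,-1,0,0,0,0,0,0,-1,0,0,0,0,0,0,-1]

```text
clock: 5.9
position: [637.7, 61.0, 164.6]
tool_rot: [[0.453, 0.892, 0.004], [0.892, -0.453, -0.0], [0.001, 0.003, -1.0]]
wrist_force: [5.2, -0.9, 1.5]
finger_gap: 10.5
grasp_force: 45.0
```

Request:
jog_arm:
  plan: [0,0,0,0,0,1,-1,0,0,0,0,0,1,-1,0,0,0,0,0,1,-1,0,0,0,0,0,1,-1,0,0,0,0,0,1,-1,0,0,0,0,0,1,-1,0,0,0,0,0,1,-1,0,0,0,0,0,1,-1,0,0,0,0,0,1,-1,0,0,0,0,0,1,-1]

```text
clock: 6.9
position: [638.8, 60.1, 165.0]
tool_rot: [[0.921, 0.389, 0.006], [0.389, -0.921, -0.001], [0.005, 0.003, -1.0]]
wrist_force: [9.9, -3.9, -0.1]
finger_gap: 10.6
grasp_force: 44.5
```

Request:
jog_arm:
  plan: [0,0,0,0,0,1,-1,0,0,0,0,0,1,-1,0,0,0,0,0,1,-1,0,0,0,0,0,1,-1,0,0,0,0,0,1,-1,0,0,0,0,0,1,-1,0,0,0,0,0,1,-1,0,0,0,0,0,1,-1,0,0,0,0,0,1,-1,0,0,0,0,0,1,-1]

```text
clock: 7.9
position: [638.9, 58.6, 165.0]
tool_rot: [[0.955, -0.296, 0.006], [-0.296, -0.955, -0.003], [0.007, 0.001, -1.0]]
wrist_force: [10.1, -7.7, 2.4]
finger_gap: 10.6
grasp_force: 46.6
```

Request:
jog_arm:
  plan: [0,0,0,0,0,0,-1,0,0,0,0,0,0,-1,0,0,0,0,0,0,-1]

```text
clock: 8.2
position: [638.9, 58.7, 165.0]
tool_rot: [[0.956, -0.293, 0.006], [-0.293, -0.956, -0.003], [0.007, 0.001, -1.0]]
wrist_force: [9.6, -8.1, 2.3]
finger_gap: 10.9
grasp_force: 46.6
```

Request:
jog_arm:
  plan: [0,0,0,0,0,0,0,0,0,0,0,0,0,0,0,0,0,0,0,0,0,0,0,0,0,0,0,0.3,0,0,-1,0,0,0,1,0,0,-1,0,0,0,1,0,0,-1,0,0,0,1,0,0,-1,0,0,0,1,0,0,-1,0,0,0,1,0,0,-1,0,0,0,1]

```text
clock: 9.2
position: [636.1, 61.7, 284.1]
tool_rot: [[0.957, -0.29, -0.0], [-0.29, -0.957, 0.0], [-0.0, 0.0, -1.0]]
wrist_force: [0.3, -0.3, -0.1]
finger_gap: 85.2
grasp_force: 0.0
```

Request:
jog_arm:
  plan: [0,0,-1,0,0,-1,1,0,0,-1,0,0,-1,1,0,0,-1,0,0,-1,1,0,0,-1,0,0,-1,1,0,0,-1,0,0,-1,1,0,0,-1,0,0,-1,1,0,0,0,0,0,-1,1,0,0,0,0,0,-1,1,0,0,0,0,0,-1,1,0,0,0,0,0,-1,1]

```text
clock: 10.2
position: [636.2, 61.7, 403.3]
tool_rot: [[0.918, 0.396, -0.0], [0.396, -0.918, 0.0], [-0.0, -0.0, -1.0]]
wrist_force: [-0.1, -0.0, -0.4]
finger_gap: 85.4
grasp_force: 0.0
```

Request:
jog_arm:
  plan: [0,0,0,0,0,-1,1,0,0,0,0,0,-1,1,0,0,0,0,0,-1,1,0,0,0,0,0,-1,1,0,0,0,0,0,-1,1,0,0,0,0,0,-1,1,0,0,0,0,0,-1,1,0,0,0,0,0,-1,1,0,0,0,0,0,-1,1,0,0,0,0,0,-1,1]

```text
clock: 11.2
position: [636.2, 61.7, 403.2]
tool_rot: [[0.449, 0.894, -0.0], [0.894, -0.449, 0.0], [-0.0, -0.0, -1.0]]
wrist_force: [-0.2, -0.4, 0.2]
finger_gap: 85.4
grasp_force: 0.0
```

Request:
jog_arm:
  plan: [0,0,0,0,0,-1,1,0,0,0,0,0,-1,1,0,0,0,0,0,-1,1,0,0,0,0,0,-1,1,0,0,0,0,0,-1,1,0,0,0,0,0,-1,1,0,0,0,0,0,-1,1,0,0,0,0,0,-0.6,1,0,0,0,0,0,0,1]

```text
clock: 12.1
position: [636.2, 61.6, 403.2]
tool_rot: [[-0.063, 0.998, -0.0], [0.998, 0.063, 0.0], [0.0, -0.0, -1.0]]
wrist_force: [-0.2, -0.1, -0.4]
finger_gap: 85.3
grasp_force: 0.0
```

```bash
python3 - <<'E'
from h import *
from station import env
go(env.read_state(),(501.5,217,400),93.5)
c=env.read_camera("top");np.savez("top1.npz",**c);P=cloud(c)
s=P[150:275,225:350].reshape(-1,3)
d=s[(s[:,2]>149)&(s[:,2]<169)&(s[:,0]>590)&(s[:,1]<90)]
print(len(d), cv2.minAreaRect(d[:,:2].astype(np.float32)) if len(d)>4 else 0)
cv2.imwrite("pics/c2.png",cv2.resize(c["image"][135:265,225:350],None,fx=4,fy=4,interpolation=cv2.INTER_CUBIC))
c=env.read_camera("scene")
cv2.imwrite("pics/c3.png",cv2.resize(c["image"][140:290,250:450],None,fx=4,fy=4,interpolation=cv2.INTER_CUBIC))
E
```

```text
pos [636.2  61.6 403.2] head 93.6 zaxis [-0.  0. -1.] units [ 8.18 -6.24  0.16] ('turn', np.float64(0.02)) F [-0.2 -0.1 -0.4] gap 85.3 grip 0.0 t 12.1
0 0
```

View pics/c3.png

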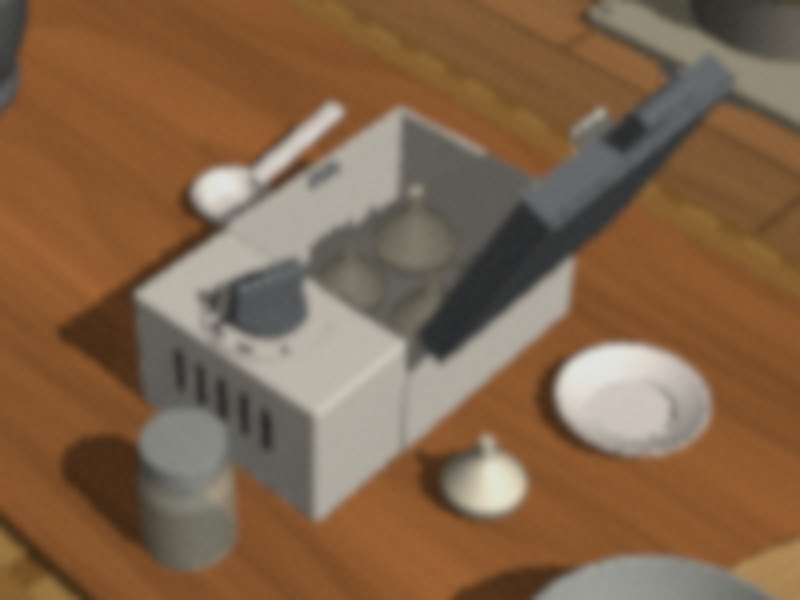

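Request:
jog_arm:
  plan: [0.91,-0.69,0,0,0,0,1,0.91,-0.69,0,0,0,0,1,0.91,-0.69,0,0,0,0,1,0.91,-0.69,0,0,0,0,1,0.91,-0.69,0,0,0,0,1,0.91,-0.69,0,0,0,0,1,0.91,-0.69,0,0,0,0,1,0.91,-0.69,0,0,0,0,1,0.91,-0.69,0,0,0,0,1,0,0,0,0,0,0,1]

```text
clock: 13.2
position: [499.7, 220.6, 404.0]
tool_rot: [[-0.066, 0.998, 0.001], [0.998, 0.066, 0.001], [0.001, 0.001, -1.0]]
wrist_force: [0.3, 0.4, 0.6]
finger_gap: 85.7
grasp_force: 0.0
```

```bash
python3 - <<'E'
from h import *
from station import env
go(env.read_state(),(502,217,300),93.5)
c=env.read_camera("top");np.savez("top2.npz",**c);P=cloud(c)
s=P[150:275,225:350].reshape(-1,3)
d=s[(s[:,2]>151)&(s[:,2]<165)&(s[:,0]>590)&(s[:,1]<90)]
print(len(d), cv2.minAreaRect(d[:,:2].astype(np.float32)) if len(d)>4 else 0)
cv2.imwrite("pics/c4.png",cv2.resize(c["image"][135:265,225:350],None,fx=4,fy=4,interpolation=cv2.INTER_CUBIC))
E
```

```text
pos [499.7 220.6 404. ] head 93.8 zaxis [ 0.001  0.001 -1.   ] units [-0.19  0.1   5.2 ] ('turn', np.float64(0.07)) F [0.3 0.4 0.6] gap 85.7 grip 0.0 t 13.2
72 ((636.7494506835938, 60.18304443359375), (12.167373657226562, 44.02783203125), 72.98512268066406)
```

View pics/c4.png

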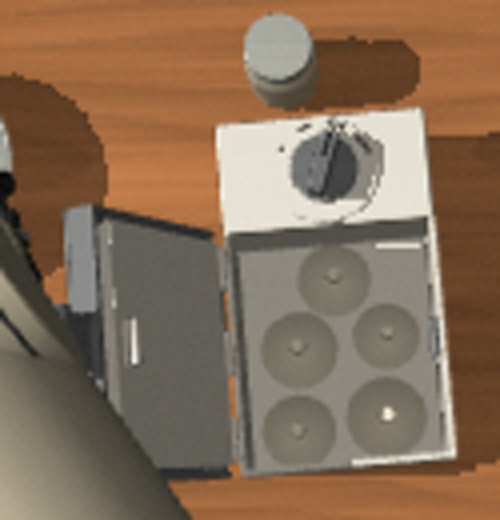

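Request:
jog_arm:
  plan: [-0.19,0.1,0.8,0,0,0,1,0,0,0.9,0,0,0,1,0,0,0.9,0,0,0,1,0,0,0.9,0,0,0,1,0,0,0.9,0,0,0,1,0,0,0.8,0,0,0,1,0,0,0,0,0,0,0.5,0,0,0,0,0,0,0.3,0,0,0,0,0,0,0,0,0,0,0,0,0,-0.2]
  grip_force: 40

```text
clock: 14.25
position: [502.6, 213.6, 301.0]
tool_rot: [[-0.063, 0.998, -0.003], [0.998, 0.063, -0.002], [-0.002, -0.003, -1.0]]
wrist_force: [-16.1, -6.0, 13.0]
finger_gap: 43.0
grasp_force: 39.2
```

Request:
jog_arm:
  plan: [0,0,0,0,0,0,-0.5,0,0,0,0,0,0,-1,0,0,0,0,0,0,-1,0,0,0,0,0,0,-1]

```text
clock: 14.65
position: [502.6, 213.6, 301.0]
tool_rot: [[-0.063, 0.998, -0.003], [0.998, 0.063, -0.002], [-0.002, -0.003, -1.0]]
wrist_force: [-16.5, -5.5, 13.3]
finger_gap: 42.9
grasp_force: 39.2
```

```bash
python3 - <<'E'
from h import *
from station import env
go(env.read_state(),(502,217,300),93.5)
# tool-frame per-row steps (x=+y tub, z=down), for th from 2.0 down
th=np.radians(np.r_[114.6,np.arange(110,-1,-5)])
y=78-187*np.cos(th)+10*np.sin(th); z=97+187*np.sin(th)+10*np.cos(th)
for a,dx,dz in zip(np.degrees(th[1:]),np.diff(y)/20,-np.diff(z)/20): print(a.round(),dx.round(2),dz.round(2))
E
```

```text
pos [502.6 213.6 301. ] head 93.6 zaxis [-0.003 -0.002 -1.   ] units [ 0.17 -0.02  0.05] ('turn', np.float64(0.02)) F [-16.5  -5.5  13.3] gap 42.9 grip 39.244651794433594 t 14.65
110.0 -0.68 -0.32
105.0 -0.76 -0.29
100.0 -0.79 -0.22
95.0 -0.8 -0.15
90.0 -0.81 -0.08
85.0 -0.82 -0.01
80.0 -0.81 0.06
75.0 -0.81 0.13
70.0 -0.79 0.2
65.0 -0.77 0.27
60.0 -0.74 0.34
55.0 -0.71 0.4
50.0 -0.67 0.46
45.0 -0.63 0.52
40.0 -0.58 0.57
35.0 -0.53 0.62
30.0 -0.48 0.66
25.0 -0.42 0.7
20.0 -0.35 0.74
15.0 -0.29 0.76
10.0 -0.22 0.79
5.0 -0.15 0.8
0.0 -0.08 0.81
```

Request:
jog_arm:
  plan: [0,-0.15,-0.15,0,0,0,-1,-0.34,0,-0.16,0,0,0,-1,-0.34,0,-0.16,0,0,0,-1,-0.38,0,-0.15,0,0,0,-1,-0.38,0,-0.14,0,0,0,-1,0,0,0,0,0,0,-1]

```text
clock: 15.25
position: [503.8, 183.0, 314.5]
tool_rot: [[-0.06, 0.998, 0.0], [0.998, 0.06, -0.001], [-0.001, 0.0, -1.0]]
wrist_force: [5.8, -1.1, -12.2]
finger_gap: 42.5
grasp_force: 43.2
```

```bash
python3 - <<'E'
from h import *
from station import env
go(env.read_state(),pull(np.radians(105))+[0,0,8],93.5)
E
```

```text
pos [503.8 183.  314.5] head 93.4 zaxis [ 0.    -0.001 -1.   ] units [0.29 0.01 0.12] ('turn', np.float64(-0.02)) F [  5.8  -1.1 -12.2] gap 42.5 grip 43.23597192764282 t 15.25
```

Request:
jog_arm:
  plan: [-0.7,0,-0.1,0,0,0,-1,-0.8,0,-0.12,0,0,0,-1,-0.81,0,-0.06,0,0,0,-1,-0.82,0,-0.01,0,0,0,-1,-0.81,0,0.06,0,0,0,-1,-0.81,0,0.13,0,0,0,-1,-0.79,0,0.2,0,0,0,-1,-0.77,0,0.27,0,0,0,-1,-0.74,0,0.34,0,0,0,-1,0,0,0,0,0,0,-1]

```text
clock: 16.25
position: [512.8, 42.1, 301.8]
tool_rot: [[-0.059, 0.998, 0.003], [0.998, 0.059, -0.001], [-0.001, 0.003, -1.0]]
wrist_force: [-1.8, -3.4, 7.7]
finger_gap: 42.8
grasp_force: 42.2
```

```bash
python3 - <<'E'
from h import *
from station import env
go(env.read_state(),pull(np.radians(60))+[0,0,8],93.5)
c=env.read_camera("scene")
cv2.imwrite("pics/c5.png",cv2.resize(c["image"][110:290,250:450],None,fx=3,fy=3,interpolation=cv2.INTER_CUBIC))
E
```

```text
pos [512.8  42.1 301.8] head 93.4 zaxis [ 0.003 -0.001 -1.   ] units [ 0.21 -0.    0.04] ('turn', np.float64(-0.03)) F [-1.8 -3.4  7.7] gap 42.8 grip 42.16238737106323 t 16.25
```

View pics/c5.png

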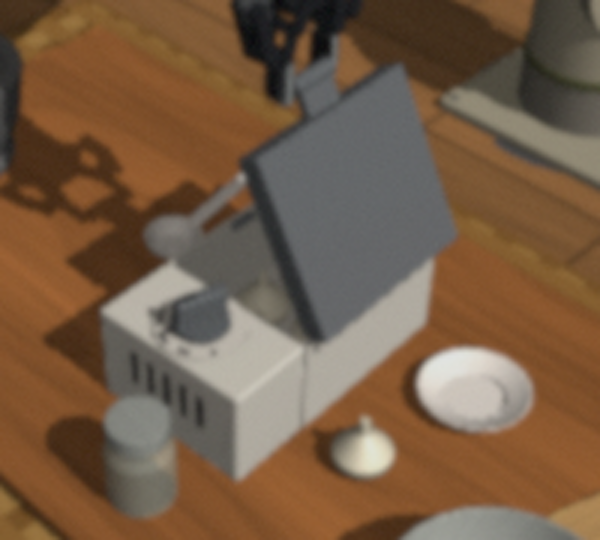

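Request:
jog_arm:
  plan: [-0.71,0,0.4,0,0,0,-1,-0.67,0,0.46,0,0,0,-1,-0.63,0,0.52,0,0,0,-1,-0.58,0,0.57,0,0,0,-1,-0.53,0,0.62,0,0,0,-1,-0.48,0,0.66,0,0,0,-1,-0.42,0,0.7,0,0,0,-1,-0.35,0,0.74,0,0,0,-1,-0.29,0,0.76,0,0,0,-1,0,0,0,0,0,0,-1]

```text
clock: 17.3
position: [518.8, -51.4, 192.0]
tool_rot: [[-0.059, 0.998, 0.002], [0.998, 0.059, -0.002], [-0.002, 0.002, -1.0]]
wrist_force: [-0.1, -9.1, 5.6]
finger_gap: 43.0
grasp_force: 56.3
```

```bash
python3 - <<'E'
from h import *
from station import env
for a in(15,5,0):go(env.read_state(),pull(np.radians(a))+[0,0,8],93.5)
E
```

```text
pos [518.8 -51.4 192. ] head 93.4 zaxis [ 0.002 -0.002 -1.   ] units [ 0.23 -0.02 -0.  ] ('turn', np.float64(-0.03)) F [-0.1 -9.1  5.6] gap 43.0 grip 56.33111357688904 t 17.3
pos [518.8 -51.4 192. ] head 93.4 zaxis [ 0.002 -0.002 -1.   ] units [-0.13 -0.02  1.59] ('turn', np.float64(-0.03)) F [-0.1 -9.1  5.6] gap 43.0 grip 56.33111357688904 t 17.3
pos [518.8 -51.4 192. ] head 93.4 zaxis [ 0.002 -0.002 -1.   ] units [-0.21 -0.02  2.4 ] ('turn', np.float64(-0.03)) F [-0.1 -9.1  5.6] gap 43.0 grip 56.33111357688904 t 17.3
```

Request:
jog_arm:
  plan: [-0.08,0,0.6,0,0,0,-1,-0.06,0,0.6,0,0,0,-1,-0.03,0,0.4,0,0,0,-1,0,0,0.3,0,0,0,-1,0,0,0,0,0,0,-1]
  grip_force: 60

```text
clock: 17.8
position: [519.2, -56.8, 155.0]
tool_rot: [[-0.057, 0.998, 0.003], [0.998, 0.057, -0.005], [-0.005, 0.003, -1.0]]
wrist_force: [0.5, -16.8, 4.3]
finger_gap: 43.1
grasp_force: 65.7
```

Request:
jog_arm:
  plan: [0,0,0.3,0,0,0,-1,0,0,0.2,0,0,0,-1,0,0,0,0,0,0,-1]

```text
clock: 18.1
position: [519.1, -57.1, 145.3]
tool_rot: [[-0.058, 0.998, 0.003], [0.998, 0.058, -0.006], [-0.006, 0.002, -1.0]]
wrist_force: [0.9, -19.1, 3.2]
finger_gap: 43.0
grasp_force: 66.2
```

```bash
python3 - <<'E'
from h import *
from station import env
for a in(4,0):go(env.read_state(),pull(np.radians(a))+[0,0,8],93.5)
E
```

```text
pos [519.1 -57.1 145.3] head 93.3 zaxis [ 0.003 -0.006 -1.   ] units [ 0.12 -0.01 -0.59] ('turn', np.float64(-0.05)) F [  0.9 -19.1   3.2] gap 43.0 grip 66.17412686347961 t 18.1
pos [519.1 -57.1 145.3] head 93.3 zaxis [ 0.003 -0.006 -1.   ] units [ 0.07 -0.02  0.06] ('turn', np.float64(-0.05)) F [  0.9 -19.1   3.2] gap 43.0 grip 66.17412686347961 t 18.1
```

Request:
jog_arm:
  plan: [-0.2,0,0.1,0,0,0,-1,0,0,0.1,0,0,0,-1,0,0,0.0,0,0,0,-1]

```text
clock: 18.4
position: [519.2, -57.6, 141.2]
tool_rot: [[-0.06, 0.998, 0.002], [0.998, 0.06, -0.002], [-0.002, 0.002, -1.0]]
wrist_force: [-0.8, -7.6, 2.0]
finger_gap: 42.7
grasp_force: 66.1
```

Request:
jog_arm:
  plan: [0,0,0.15,0,0,0,-1,0,0,0,0,0,0,-1]

```text
clock: 18.6
position: [519.1, -57.8, 138.0]
tool_rot: [[-0.06, 0.998, 0.002], [0.998, 0.06, -0.002], [-0.002, 0.002, -1.0]]
wrist_force: [-1.2, -7.7, 3.0]
finger_gap: 43.0
grasp_force: 66.1
```

Request:
jog_arm:
  plan: [0,0,0.15,0,0,0,-1,0,0,0,0,0,0,-1]

```text
clock: 18.8
position: [519.2, -57.9, 135.0]
tool_rot: [[-0.06, 0.998, 0.002], [0.998, 0.06, -0.002], [-0.002, 0.002, -1.0]]
wrist_force: [-1.3, -8.4, 2.3]
finger_gap: 42.9
grasp_force: 66.1
```

```bash
python3 - <<'E'
from h import *
from station import env
go(env.read_state(),pull(0)+[0,0,8],93.5)
c=env.read_camera("scene");P=cloud(c)
cv2.imwrite("pics/c6.png",cv2.resize(c["image"][140:290,250:450],None,fx=4,fy=4,interpolation=cv2.INTER_CUBIC))
# lid top plane in tub coordinates
q=(P.reshape(-1,3)-O)@RT
m=(q[:,0]>-110)&(q[:,0]<30)&(q[:,1]>-60)&(q[:,1]<65)&(q[:,2]>100)&(q[:,2]<150)
A=np.c_[q[m][:,:2],np.ones(m.sum())];k=np.linalg.lstsq(A,q[m][:,2],rcond=None)[0];print("slopes",k,m.sum())
E
```

```text
pos [519.2 -57.9 135. ] head 93.5 zaxis [ 0.002 -0.002 -1.   ] units [ 0.11 -0.01 -0.45] ('turn', np.float64(-0.01)) F [-1.3 -8.4  2.3] gap 42.9 grip 66.10997200012207 t 18.8
slopes [-1.08951474e-03 -8.63831034e-03  1.20056475e+02] 1830
```

View pics/c6.png

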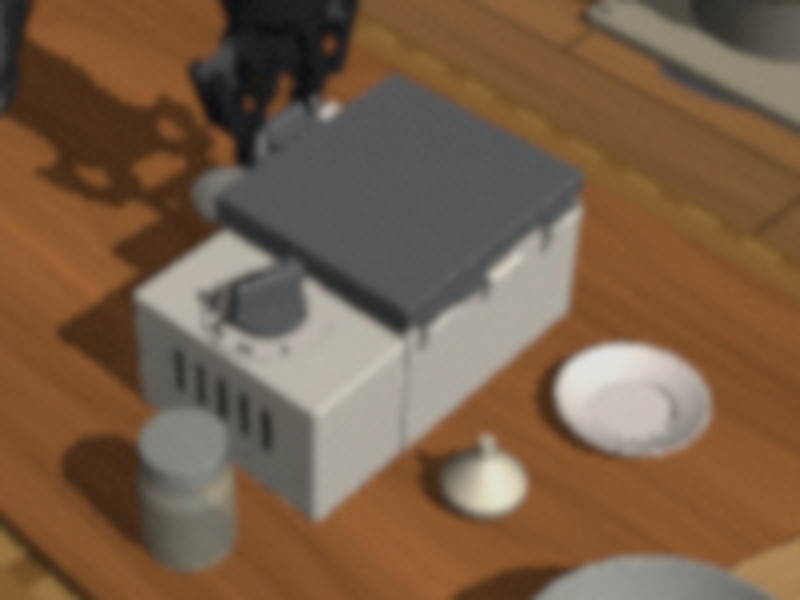

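Request:
jog_arm:
  plan: [0,0,0.2,0,0,0,-1,0,0,0.2,0,0,0,-1,0,0,0,0,0,0,-1]

```text
clock: 19.15
position: [519.6, -57.9, 130.1]
tool_rot: [[-0.06, 0.998, 0.003], [0.998, 0.06, -0.004], [-0.004, 0.002, -1.0]]
wrist_force: [-14.4, -8.5, 35.0]
finger_gap: 42.8
grasp_force: 69.2
```

```bash
cat >> h.py <<'E'
def slope(env):
    for n in("scene","top"):
        P=cloud(env.read_camera(n)); q=(P.reshape(-1,3)-O)@RT
        m=(q[:,0]>-110)&(q[:,0]<30)&(q[:,1]>-60)&(q[:,1]<65)&(q[:,2]>100)&(q[:,2]<150)
        A=np.c_[q[m][:,:2],np.ones(m.sum())];k=np.linalg.lstsq(A,q[m][:,2],rcond=None)[0];print(n,"slopes",k.round(4),m.sum())
E
python3 - <<'E'
from h import *
from station import env
go(env.read_state(),pull(0)+[0,0,8],93.5)
slope(env)
E
```

```text
pos [519.6 -57.9 130.1] head 93.5 zaxis [ 0.003 -0.004 -1.   ] units [ 0.11 -0.04 -0.69] ('turn', np.float64(-0.01)) F [-14.4  -8.5  35. ] gap 42.8 grip 69.1764771938324 t 19.15
scene slopes [-1.000000e-04  1.310000e-02  1.183555e+02] 1801
top slopes [6.000000e-04 1.390000e-02 1.179483e+02] 2305
```

Request:
jog_arm:
  plan: [0,0,-0.2,0,0,0,-1,0,0,0,0,0,0,-0.3,0,0,0,0,0,0,0.3,0,0,0,0,0,0,0.6,0,0,0,0,0,0,0.6]

```text
clock: 19.75
position: [518.6, -55.8, 130.1]
tool_rot: [[-0.063, 0.998, 0.001], [0.998, 0.063, 0.0], [0.0, 0.001, -1.0]]
wrist_force: [-0.7, 1.1, 0.1]
finger_gap: 68.4
grasp_force: 0.0
```

```bash
python3 - <<'E'
from h import *
from station import env
go(env.read_state(),pull(0)+[0,0,3],93.5)
slope(env)
E
```

```text
pos [518.6 -55.8 130.1] head 93.6 zaxis [ 0.001  0.    -1.   ] units [ 0.    0.01 -0.45] ('turn', np.float64(0.02)) F [-0.7  1.1  0.1] gap 68.4 grip 0.0 t 19.75
scene slopes [-6.000000e-04  4.400000e-03  1.189757e+02] 1809
top slopes [2.100000e-03 6.400000e-03 1.186877e+02] 2305
```

Request:
jog_arm:
  plan: [-0.12,0,-0.4,0,0,0,0.6,0,0,0,0,0,0,0.2,0,0,0,0,0,0,-0.2,0,0,0,0,0,0,-1,0,0,0,0,0,0,-1,0,0,0,0,0,0,-1]

```text
clock: 20.45
position: [519.0, -59.1, 138.0]
tool_rot: [[-0.062, 0.998, 0.002], [0.998, 0.062, -0.0], [-0.0, 0.002, -1.0]]
wrist_force: [6.1, -1.2, -0.5]
finger_gap: 42.7
grasp_force: 60.7
```

```bash
python3 - <<'E'
from h import *
from station import env
go(env.read_state(),pull(0)+[0,0,3],93.5)
slope(env)
E
```

```text
pos [519.  -59.1 138. ] head 93.5 zaxis [ 0.002 -0.    -1.   ] units [ 0.17 -0.   -0.05] ('turn', np.float64(0.01)) F [ 6.1 -1.2 -0.5] gap 42.7 grip 60.72023570537567 t 20.45
scene slopes [-5.000000e-04  8.300000e-03  1.186618e+02] 1818
top slopes [1.100000e-03 9.400000e-03 1.183364e+02] 2299
```

Request:
jog_arm:
  plan: [0.04,0,-0.4,0,0,0,-1,0.04,0,-0.41,0,0,0,-1,0.15,0,-0.8,0,0,0,-1,0.22,0,-0.79,0,0,0,-1,0.29,0,-0.76,0,0,0,-1,0.35,0,-0.74,0,0,0,-1,0.42,0,-0.7,0,0,0,-1,0.48,0,-0.66,0,0,0,-1,0.53,0,-0.62,0,0,0,-1,0.58,0,-0.57,0,0,0,-1]

```text
clock: 21.55
position: [515.0, 3.4, 267.0]
tool_rot: [[-0.062, 0.998, 0.001], [0.998, 0.062, -0.0], [-0.0, 0.001, -1.0]]
wrist_force: [8.8, 0.9, -6.0]
finger_gap: 43.0
grasp_force: 61.5
```

Request:
jog_arm:
  plan: [0.63,0,-0.52,0,0,0,-1,0,0,0,0,0,0,-1,0,0,0,0,0,0,-1]

```text
clock: 21.85
position: [514.2, 15.5, 276.9]
tool_rot: [[-0.062, 0.998, 0.001], [0.998, 0.062, -0.0], [-0.0, 0.001, -1.0]]
wrist_force: [7.0, -0.4, -2.1]
finger_gap: 42.4
grasp_force: 61.7
```

```bash
python3 - <<'E'
from h import *
from station import env
go(env.read_state(),pull(np.radians(45))+[0,0,3],93.5)
i=[]
for n,(a,b,c_,d) in dict(scene=(110,270,260,440),top=(135,265,225,350)).items():
    c=env.read_camera(n); i.append(cv2.resize(c["image"][a:b,c_:d],(400,400*(b-a)//(d-c_)),interpolation=cv2.INTER_CUBIC))
h=max(x.shape[0] for x in i)
cv2.imwrite("pics/c7.png",np.hstack([cv2.copyMakeBorder(x,0,h-x.shape[0],0,0,0) for x in i]))
np.savez("top3.npz",**c); q=(cloud(c).reshape(-1,3)-O)@RT
m=(q[:,0]>-110)&(q[:,0]<30)&(q[:,1]>-60)&(q[:,1]<150)&(q[:,2]>80)&(q[:,2]<300)
print(np.histogram2d(q[m][:,1],q[m][:,2],bins=[8,8])[0].astype(int), q[m].min(0),q[m].max(0))
E
```

```text
pos [514.2  15.5 276.9] head 93.6 zaxis [ 0.001 -0.    -1.   ] units [-0.48  0.    0.43] ('turn', np.float64(0.02)) F [ 7.  -0.4 -2.1] gap 42.4 grip 61.70023441314697 t 21.85
[[  0   0   0   0   0   0  43  23]
 [  0   0   0   0   0  67  78   0]
 [  0   0   0   0  48 142   0   0]
 [  0   0   0  24 156   2   0   0]
 [  0   0  11 163   2   0   0   0]
 [  0   9 154  10   0   0   0   0]
 [  5 140  21   0   0   0   0   0]
 [126  36   0   0   0   0   0   0]] [-109.9560446    12.59334559  112.36493928] [ 29.92677939  90.6150509  208.06774115]
```

View pics/c7.png

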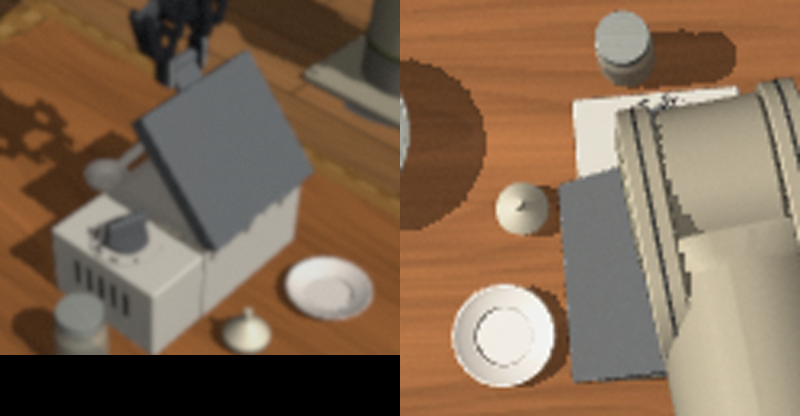

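Request:
jog_arm:
  plan: [-0.24,0,0.21,0,0,0,-1,-0.24,0,0.21,0,0,0,-1,0,0,0,0,0,0,-1,0,0,0,0,0,0,-1]

```text
clock: 22.35
position: [514.9, 5.7, 268.4]
tool_rot: [[-0.062, 0.998, 0.001], [0.998, 0.062, 0.001], [0.001, 0.001, -1.0]]
wrist_force: [5.9, 0.8, 0.6]
finger_gap: 42.6
grasp_force: 62.0
```

```bash
python3 - <<'E'
from h import *
from station import env
go(env.read_state(),pull(np.radians(45))+[0,0,3],93.5)
c=env.read_camera("scene"); P=(cloud(c)-O)@RT; q=P.reshape(-1,3)
m=(q[:,0]>-110)&(q[:,0]<30)&(q[:,1]>-90)&(q[:,1]<40)&(q[:,2]>60)&(q[:,2]<97+78-q[:,1]-15)
print(m.sum()); print(q[m][::max(1,m.sum()//25)].round(0).tolist()); print(np.histogram(q[m][:,2],bins=range(60,210,10)))
m=(q[:,0]>-110)&(q[:,0]<30)&(q[:,1]>-10)&(q[:,1]<85)&(q[:,2]>97+78-q[:,1]+15)&(q[:,2]<220)
k=np.polyfit(q[m][:,1],q[m][:,2],1);print("lid angle",np.degrees(np.arctan(-k[0])),m.sum())
cv2.imwrite("pics/c8.png",cv2.resize(c["image"][150:250,270:380],None,fx=5.5,fy=5.5,interpolation=cv2.INTER_CUBIC))
E
```

```text
pos [514.9   5.7 268.4] head 93.5 zaxis [ 0.001  0.001 -1.   ] units [0.01 0.   0.01] ('turn', np.float64(0.01)) F [5.9 0.8 0.6] gap 42.6 grip 62.01981067657471 t 22.35
304
[[-18.0, -68.0, 108.0], [-13.0, -64.0, 103.0], [9.0, -68.0, 108.0], [13.0, -67.0, 108.0], [20.0, -68.0, 109.0], [-8.0, -52.0, 100.0], [4.0, -59.0, 100.0], [23.0, -65.0, 106.0], [-1.0, -46.0, 101.0], [12.0, -55.0, 101.0], [25.0, -63.0, 101.0], [4.0, -42.0, 101.0], [11.0, -46.0, 99.0], [21.0, -47.0, 101.0], [-1.0, -26.0, 100.0], [4.0, -28.0, 99.0], [10.0, -26.0, 100.0], [16.0, -31.0, 97.0], [17.0, -76.0, 68.0], [28.0, -72.0, 75.0], [15.0, -12.0, 101.0], [17.0, -10.0, 101.0], [11.0, -2.0, 99.0], [19.0, 2.0, 100.0], [20.0, 13.0, 101.0], [18.0, -5.0, 61.0]]
(array([ 15,   6,   2, 122, 159,   0,   0,   0,   0,   0,   0,   0,   0,
         0]), array([ 60,  70,  80,  90, 100, 110, 120, 130, 140, 150, 160, 170, 180,
       190, 200]))
lid angle 44.11394693864661 2548
```

View pics/c8.png

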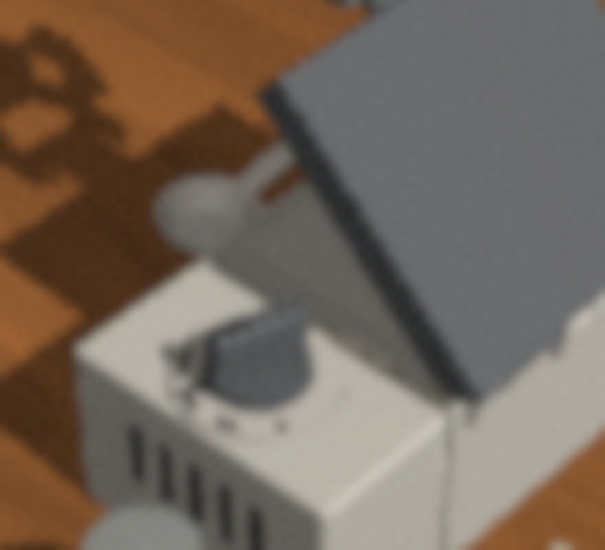

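The picture shows the white tray lid lying flat under the raised outer lid, around (320,250). Its depth is level at z≈100 mm across y, so the inner lid is snapped shut. The outer lid is at 44° and held by the gripper, and the dial still points to three dots.

```bash
python3 -c "
from station import env
print(env.sign_off())"
```

```text
the job is handed in; nothing more can be done
None
```

The job is handed in: the dial is at three dots, both lids were brought down together and the inner one snapped shut, and the gripper is holding the outer lid at about 44° — all checked by camera before sign-off, though sign-off returned no verdict.

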